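Pack the workholding wedges head to tail in their tray

ROBOT

A 6-joint arm with a two-finger parallel gripper is mounted at the origin on the work surface. World frame = base frame: x ahead of the robot, y to its left, z up, the work surface at z = 0. Lengths are in m, angles in rad, forces in N, time in s.
With the tool pointing down it reaches from about 0.375 to 0.925 m from the base axis. Payload 5.7 kg.
Tool frame: the origin (TCP) lies between the finger pads; the fingertips stand 22 mm ahead of it and the grasp point (between the pads) lies 3 mm ahead of it; z points along the fingers, y is the line along which they close (so a half turn about z gives the same grasp; the last joint's range is limited). The gripper opens to 85 mm and grips with 20 to 120 N. Pads are 22 mm wide; open, the fingers measure 114 mm over their backs; the gripper's body (76 mm by 85 mm) begins 54 mm behind the grasp point. The pads swing forward as they close: fully open they stand 13 mm farther back than shut.
Start: joints at [1.197, 0.359, 1.51, -0, 1.272, -0.115], TCP at [0.154, 0.58, 0.23] pointing down, gripper open.
Joint ranges: [-2.97, 2.97], [-1.01, 2.36], [0.21, 2.38], [-0.96, 4.11], [0.2, 2.71], [-2.98, 2.98]. Speed limits (rad/s): [2.39, 2.39, 3.14, 3.14, 3.14, 3.14].

INTERFACE

Orientations are given as a rotation vector (axis times angle).
In Python, from bench import arm, viewer, order, nets gives the robot as it stands. The module is installed in compiled form; this text tells all that it offers.
- The arm moves only by the tool apply_moves, never from a script. Its argument "deltas" is a list that holds one entry, the list of rows, each a list of 4 numbers: the shift along the tool's x, y, z as a fraction of full scale, then the turn about the tool's z as a fraction of full scale. A call has 1 to 10 rows; each row is the pose to reach, as a shift and turn from the pose commanded when the call began, along the tool's axes at that moment; what a row does not reach only later rows make up. Full scale, the value 1, is 0.1 m for a shift and 0.5 rad for a turn. A row lasts 1/12 s, in which the tool goes at most 41.7 mm and 7.16 degrees, less where a joint would pass 70% of its speed; a pose out of reach is approached as far as the arm can. A call with a number of a shift or a turn outside -1 to 1 is refused whole. A call with a gripper value outside its range is refused whole. "grip" is the opening, from 0 (shut) to 1 (fully open), set as the call begins (left out, the last holds). The fingers move at their own pace and stop on an object; the grip force is fixed at half the most. Time passes only in rows, so rows that repeat a pose let the fingers close. It gives the time, the measured TCP pose, the force, the opening and the grip force at its end, in the units of the state.
- arm.state(): the state, without advancing time (a new reading comes with each control period).
- viewer.capture(name): name is "side" or "top" or "wrist"; returns a dict with "frame" (400x640x3 uint8, red, green, blue), "z_map" (400x640 float32, m along the optical axis (not along the pixel's ray), 0 where there is no reading), "vfov" (degrees; the focal length in pixels is half the picture's height over the tangent of half this angle, whatever the lens; pixels are square), "cx", "cy" (the principal point, pixels), "cam_to_world" (4x4, takes a point from camera to world coordinates); the wrist camera has in their place "tool_from_camera" (4x4, takes a point from camera to tool coordinates, whose origin is the TCP and whose axes are the flange's). Camera axes: x right, y up, looking along -z (the intrinsics and any distortion apply to the point x, -y, -z); pixel columns grow to the right and rows downward; lengths in m; the calibration is good to about 2 mm. A picture is of the moment at which its call begins: read the wrist's pose just before it.
- order.close_job(): hands the job in; it is judged then, once.
Trained networks look in a picture, given as the dict that the camera call returned (one of the last four; its "shot" number tells which), for a name from the list of things; names that differ only in an ending like _2 or _b are one class to them, and where a whole thing is asked for, a point or a joint stands for the part that bears it (a point fixed in the world has none). Each returns a list of dicts, best first, with "p" (0 to 1); they miss things now and then, are a little off and sometimes report something else, mostly with a low value. They report only what shows in the picture. A call takes as long as a camera call. They do not tell look-alikes from the thing itself.
- nets.boxes_of(thing, picture): "point" ([column, row] in pixels, amid what is visible of it).
The state is a dict: "t": time; "qpos": joint angles; "qd": joint speeds; "joint_efforts": joint torques, N m; "eef_pos": TCP position; "tool_rot": TCP orientation; "wrist_force": force on the tool from outside, world axes, zero at the start; "torque": the same for the moment, N m; "gripper_width": opening from 0.0 (shut) to 1.0 (fully open); "grasp_force": force on a finger pad.
Only numpy, scipy, OpenCV 4.12 (cv2) and the standard library are available. Lean on these libraries where they do the work, as an engineer would, in place of code of your own. Each camera call takes 0.05 s, during which the arm holds its last target. There are 200 camera calls.

TASK

Tidy the drilling bench: put the four wooden wedges away in the two-bay tray, the two large ones in the large bay and the two small ones in the small bay, lying flat on the bay floor. In each bay pack the two side by side but head to tail, sloping faces towards each other and straight sides outwards along the bay's long walls, so that together they fill the rectangle, straight and about centred. Leave the two parallel-sided blocks, the jar and the brush where they are.

Things in the scene. Friction and masses are not known exactly. Their poses are not given: they have to be found in the camera images.
- large1_mid (a point): Large pale wooden wedge on its side, about 60 g, from above a right trapezium (mm): 96 long, 24 high, 44 wide at the thick end, 16 at the thin; twin of the other. Grip post 18 x 18 x 36 on top. Point: on the post's axis, mid-length, 30 above the underside. x: along the straight side, to the thick end; straight side at y = -15; sloping side from y = 1 (thin end) to 29 (thick end).
- large2_mid (a point): Large pale wooden wedge on its side, about 60 g, from above a right trapezium (mm): 96 long, 24 high, 44 wide at the thick end, 16 at the thin; twin of the other. Grip post 18 x 18 x 36 on top. Point: on the post's axis, mid-length, 30 above the underside. x: along the straight side, to the thick end; straight side at y = -15; sloping side from y = 1 (thin end) to 29 (thick end).
- small1_mid (a point): Small pale wooden wedge on its side, about 42 g, from above a right trapezium (mm): 70 long, 24 high, 36 wide at the thick end, 14 at the thin; twin of the other. Grip post 18 x 18 x 36 on top. Point: on the post's axis, mid-length, 30 above the underside. x: along the straight side, to the thick end; straight side at y = -12.5; sloping side from y = 1.5 (thin end) to 23.5 (thick end).
- small2_mid (a point): Small pale wooden wedge on its side, about 42 g, from above a right trapezium (mm): 70 long, 24 high, 36 wide at the thick end, 14 at the thin; twin of the other. Grip post 18 x 18 x 36 on top. Point: on the post's axis, mid-length, 30 above the underside. x: along the straight side, to the thick end; straight side at y = -12.5; sloping side from y = 1.5 (thin end) to 23.5 (thick end).
- block1_mid (a point): Long pale wooden parallel block with the same kind of grip post as the wedges, 96 long x 30 wide x 24 high, post 18 x 18 x 36 on top (60 high overall), both long sides parallel: NOT a wedge, it stays where it is. Point: on the post's axis, half-way up (30 above the underside); x along its length.
- block2_mid (a point): Short pale wooden parallel block with the same kind of grip post as the wedges, 70 long x 25 wide x 24 high, post 18 x 18 x 36 on top (60 high overall), both long sides parallel: NOT a wedge, it stays where it is. Point: on the post's axis, half-way up (30 above the underside); x along its length.
- tray: Fixed plywood tray (mm): 124 (x) by 162 (y), walls 6, 20 high, floor 6. Origin: centre underneath. Large bay x -56..56, y -75..3; small bay x -43..43, y 9..75. Evenly packed, wedge points are at x = 0, z = 36 (on the floor): large at y = -54 with thick end to +x and y = -18 with thick end to -x; small at y = 27, thick end to +x, and y = 57, thick end to -x; gaps then 5 to 6 across, 8 at the ends.
- jar_mid (a point): Bystander: amber glass screw jar with a steel lid, 60 across, 75 high; point at its middle, half-way up. Leave it standing.
- brush: Bystander: bench brush about 160 long lying on the bench beyond the tray; x runs along it from the handle to the bristles, origin at its underside. Leave it.
Things that resemble listed ones, but are neither listed nor needed, are in the scene too. Leave any red look-alike of the part that bears large1_mid alone. What is shaped like the part that bears large2_mid but black is not meant.

How it is judged:
At the end, for the whole second after the job is handed in: Large wedges in the large bay, small in the small bay, flat on the floor (3 mm, 3.4 degrees), each pair head to tail with straight sides outwards, along the bay within 11 degrees, each point within 10 mm along and 11 mm across of the evenly packed place ((((x of large1_mid in the frame of tray between -0.01 and 0.01 m and y of large1_mid in the frame of tray between -0.065 and -0.043 m and z of large1_mid in the frame of tray between 0.033 and 0.039 m and angle between the x axis of large1_mid and the x axis of tray, either way round below 0.2 rad and angle between large1_mid's own z axis and vertical below 0.06 rad and y of tray in the frame of large1_mid above 0.004 m) and (x of large2_mid in the frame of tray between -0.01 and 0.01 m and y of large2_mid in the frame of tray between -0.029 and -0.007 m and z of large2_mid in the frame of tray between 0.033 and 0.039 m and angle between the x axis of large2_mid and the x axis of tray, either way round below 0.2 rad and angle between large2_mid's own z axis and vertical below 0.06 rad and y of tray in the frame of large2_mid below -0.004 m)) or ((x of large2_mid in the frame of tray between -0.01 and 0.01 m and y of large2_mid in the frame of tray between -0.065 and -0.043 m and z of large2_mid in the frame of tray between 0.033 and 0.039 m and angle between the x axis of large2_mid and the x axis of tray, either way round below 0.2 rad and angle between large2_mid's own z axis and vertical below 0.06 rad and y of tray in the frame of large2_mid above 0.004 m) and (x of large1_mid in the frame of tray between -0.01 and 0.01 m and y of large1_mid in the frame of tray between -0.029 and -0.007 m and z of large1_mid in the frame of tray between 0.033 and 0.039 m and angle between the x axis of large1_mid and the x axis of tray, either way round below 0.2 rad and angle between large1_mid's own z axis and vertical below 0.06 rad and y of tray in the frame of large1_mid below -0.004 m))) and (((x of small1_mid in the frame of tray between -0.01 and 0.01 m and y of small1_mid in the frame of tray between 0.0158 and 0.0378 m and z of small1_mid in the frame of tray between 0.033 and 0.039 m and angle between the x axis of small1_mid and the x axis of tray, either way round below 0.2 rad and angle between small1_mid's own z axis and vertical below 0.06 rad and y of tray in the frame of small1_mid below -0.004 m) and (x of small2_mid in the frame of tray between -0.01 and 0.01 m and y of small2_mid in the frame of tray between 0.0462 and 0.0682 m and z of small2_mid in the frame of tray between 0.033 and 0.039 m and angle between the x axis of small2_mid and the x axis of tray, either way round below 0.2 rad and angle between small2_mid's own z axis and vertical below 0.06 rad and y of tray in the frame of small2_mid above 0.004 m)) or ((x of small2_mid in the frame of tray between -0.01 and 0.01 m and y of small2_mid in the frame of tray between 0.0158 and 0.0378 m and z of small2_mid in the frame of tray between 0.033 and 0.039 m and angle between the x axis of small2_mid and the x axis of tray, either way round below 0.2 rad and angle between small2_mid's own z axis and vertical below 0.06 rad and y of tray in the frame of small2_mid below -0.004 m) and (x of small1_mid in the frame of tray between -0.01 and 0.01 m and y of small1_mid in the frame of tray between 0.0462 and 0.0682 m and z of small1_mid in the frame of tray between 0.033 and 0.039 m and angle between the x axis of small1_mid and the x axis of tray, either way round below 0.2 rad and angle between small1_mid's own z axis and vertical below 0.06 rad and y of tray in the frame of small1_mid above 0.004 m)))); the robot touches nothing.
It fails at once if the long parallel block has been shifted by more than 20 mm (distance of block1_mid from where it was at the start of the episode above 0.02 m).
It fails at once if the short parallel block has been shifted by more than 20 mm (distance of block2_mid from where it was at the start of the episode above 0.02 m).
It fails at once if the jar has been shifted by more than 20 mm (distance of jar_mid from where it was at the start of the episode above 0.02 m).
It fails at once if the brush has been shifted by more than 20 mm (distance of brush from where it was at the start of the episode above 0.02 m).
It also fails if it takes over 109 s, if anything falls off the work surface, if the arm or the gripper's body presses on something with over 40 N, if the wrist force passes 120 N, or if a joint passes its speed limit or range.

## Working session

There is one attempt and no reset: what is moved stays moved. The work goes in short steps, Python scripts to look and compute and a tool call to move; the robot and the scene stay as the last step left them, time stands still between calls to the robot, and variables do not carry over. Pictures are saved under pics/ and viewed, at most 14 in all, crops included, and the job is handed in when it is done.

Besides the shell and the picture viewer there is one more tool, called after "Request:" by a JSON object that holds its "api" and its "payload", one argument or row to a line. apply_moves: Moves the arm, as the interface text tells. Shift numbers are shares of 0.1 m and turn numbers shares of 0.5 rad, none past 1 either way. Its arguments: {"type":"object","properties":{"deltas":{"type":"array"},"grip":{"type":"number"}},"required":["deltas"]}

```bash
mkdir -p pics
cat > h.py <<'E'
import numpy as np, cv2
from bench import arm, viewer, order, nets
from scipy.spatial.transform import Rotation as R
def T(s=None):
    s=s or arm.state(); M=np.eye(4); M[:3,:3]=R.from_rotvec(s["tool_rot"]).as_matrix(); M[:3,3]=s["eef_pos"]; return M
def cap(name):
    t=T(); p=viewer.capture(name)
    p["M"]=p["cam_to_world"] if name!="wrist" else t@np.array(p["tool_from_camera"])
    p["f"]=200/np.tan(np.radians(p["vfov"])/2); return p
def cloud(p):
    z=p["z_map"]; v,u=np.mgrid[:400,:640]
    P=np.stack([(u-p["cx"])/p["f"]*z,-(v-p["cy"])/p["f"]*z,-z],-1)
    M=np.array(p["M"]); return P@M[:3,:3].T+M[:3,3]
def save(n,im): cv2.imwrite("pics/"+n,cv2.cvtColor(np.ascontiguousarray(im),cv2.COLOR_RGB2BGR))
E
python3 - <<'E'
from h import *
s=arm.state(); print({k:np.round(v,3) for k,v in s.items()})
p=cap("top"); save("top0.png",p["frame"]); W=cloud(p); np.savez("top0.npz",W=W,fr=p["frame"])
print({k:p[k] for k in p if k not in("frame","z_map","M")})
for n in ["large1_mid","small1_mid","block1_mid","block2_mid","tray","jar_mid","brush"]:
    for d in nets.boxes_of(n,p):
        c,r=np.round(d["point"]).astype(int); print(n,round(d["p"],2),c,r,np.round(W[r,c],3))
q=cap("side"); save("side0.png",q["frame"])
E
```

```text
{'t': np.float64(0.0), 'qpos': array([ 1.197,  0.359,  1.511, -0.   ,  1.272, -0.115]), 'qd': array([-0.001,  0.   ,  0.   ,  0.   , -0.002, -0.   ]), 'joint_efforts': array([-1.0000e-03, -5.2763e+01, -2.7862e+01, -0.0000e+00,  1.3000e-02,
       -0.0000e+00]), 'eef_pos': array([0.153, 0.579, 0.229]), 'tool_rot': array([-4.050e-01, -3.115e+00,  3.000e-03]), 'wrist_force': array([-0.057,  0.645, -0.3  ]), 'torque': array([-0.02 , -0.005, -0.001]), 'grasp_force': np.float64(0.0), 'gripper_width': np.float64(1.001)}
{'vfov': 50.03090224510468, 'cx': 322.6801604218442, 'cy': 202.47074885478952, 'cam_to_world': array([[-0.08790235,  0.97149362, -0.22016658,  0.30084668],
       [-0.99612258, -0.08652728,  0.01590078, -0.00563942],
       [-0.00360291,  0.22071062,  0.97533268,  1.08435944],
       [ 0.        ,  0.        ,  0.        ,  1.        ]]), 'shot': 1, 'f': np.float64(428.5995837057521)}
large1_mid 0.94 456 302 [ 0.268 -0.316  0.04 ]
large1_mid 0.82 481 196 [ 0.519 -0.421  0.034]
large1_mid 0.76 418 200 [ 0.525 -0.264  0.025]
small1_mid 0.83 400 160 [ 0.635 -0.233  0.023]
block1_mid 0.91 193 225 [0.508 0.301 0.041]
block1_mid 0.64 400 164 [ 0.623 -0.23   0.028]
block2_mid 0.56 215 169 [0.649 0.243 0.038]
tray 0.77 297 194 [0.571 0.041 0.013]
tray 0.17 246 129 [0.759 0.162 0.018]
jar_mid 0.27 217 272 [0.389 0.25  0.024]
brush 0.62 246 127 [0.765 0.162 0.018]
```

View pics/top0.png

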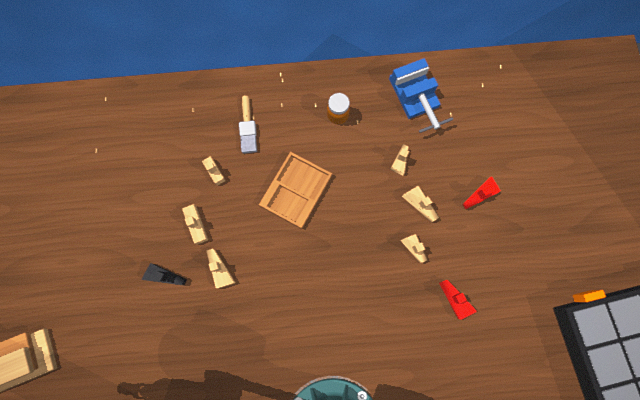

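View pics/side0.png

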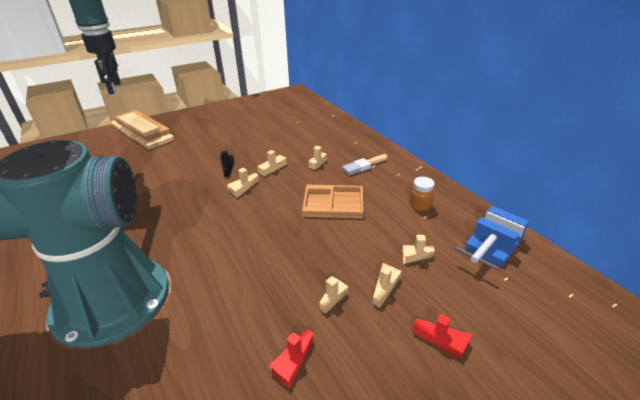

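Top view: there are six pale posted parts, at (213,170), (195,224), (220,268), (400,160), (421,204) and (415,248). The red look-alikes are at (481,194) and (457,299), the black one is at (165,275), and the tray is at (297,190). I'll fit each outline to the templates and check the result in a crop.

```bash
cat >> h.py <<'E'
from scipy.optimize import minimize
from scipy import ndimage
SH={"large":[(-48,-15),(48,-15),(48,29),(-48,1)],"small":[(-35,-12.5),(35,-12.5),(35,23.5),(-35,1.5)],
"block1":[(-48,-15),(48,-15),(48,15),(-48,15)],"block2":[(-35,-12.5),(35,-12.5),(35,12.5),(-35,12.5)]}
def place(n,x,y,a):
    P=np.array(SH[n],float)/1000; c,s=np.cos(a),np.sin(a); return P@np.array([[c,s],[-s,c]])+[x,y]
def iou(A,B):
    A=(A*1e3).astype(np.float32);B=(B*1e3).astype(np.float32)
    i=cv2.intersectConvexConvex(A,B)[0]; return i/(cv2.contourArea(A)+cv2.contourArea(B)-i)
def fit(pts,n):
    H=cv2.convexHull((pts[:,:2]).astype(np.float32))[:,0]; c=H.mean(0); best=None
    for a in np.arange(0,2*np.pi,np.pi/8):
        r=minimize(lambda q:1-iou(place(n,*q),H),[*c,a],method="Nelder-Mead",options=dict(initial_simplex=[[*c,a],[c[0]+.01,c[1],a],[c[0],c[1]+.01,a],[*c,a+.2]],xatol=1e-5,fatol=1e-5))
        if best is None or r.fun<best.fun: best=r
    return best.x,1-best.fun
def blobs(p,W,zlo=.018,zhi=.075,minpx=60):
    m=(W[...,2]>zlo)&(W[...,2]<zhi)&(p["z_map"]>0)
    l,k=ndimage.label(m)
    for i in range(1,k+1):
        if (l==i).sum()>=minpx: yield l==i
E
python3 - <<'E'
from h import *
d=np.load("top0.npz"); W=d["W"]; fr=d["fr"]
p=dict(z_map=np.ones((400,640)))
for b in blobs(p,W):
    v,u=np.nonzero(b); pts=W[b]
    if np.ptp(pts[:,0])>.15 or np.ptp(pts[:,1])>.15 or len(pts)>3000: print("big",u.mean().round(),v.mean().round(),len(pts));continue
    post=pts[pts[:,2]>.054]
    rs={n:fit(pts,n) for n in SH}
    print(u.mean().round(),v.mean().round(),len(pts),fr[b].mean(0).round(),"zmax",pts[:,2].max().round(3),"post",post.mean(0).round(3) if len(post) else None,len(post))
    for n,(x,q) in rs.items(): print("   ",n,x.round(3),round(q,3))
# tray
m=(W[...,2]>.012)&(W[...,2]<.03)
l,k=ndimage.label(m); i=np.bincount(l[170:215,262:330].ravel())[1:].argmax()+1
t=W[l==i]; print(len(t),cv2.minAreaRect((t[:,:2]*1e3).astype(np.float32)),t[:,2].max())
save("c0.png",np.vstack([cv2.resize(fr[130:290,140:250],None,fx=3,fy=3)[:, :330],]) if 0 else np.hstack([cv2.resize(fr[140:290,140:250],None,fx=3.5,fy=3.5),cv2.resize(fr[140:290,385:495],None,fx=3.5,fy=3.5)]))
E
```

```text
big 417.0 90.0 1897
338.0 114.0 267 [140. 102.  70.] zmax 0.075 post [ 0.768 -0.084  0.068] 92
    large [ 0.771 -0.1    1.373] 0.556
    small [ 0.78  -0.074  4.212] 0.736
    block1 [ 0.774 -0.085  1.374] 0.519
    block2 [ 0.778 -0.082  1.374] 0.673
247.0 127.0 189 [233. 230. 230.] zmax 0.026 post None 0
    large [0.788 0.159 2.963] 0.587
    small [0.775 0.16  2.963] 0.653
    block1 [0.762 0.16  3.366] 0.471
    block2 [0.771 0.16  3.389] 0.567
401.0 159.0 265 [229. 197. 134.] zmax 0.063 post [ 0.642 -0.236  0.06 ] 56
    large [ 0.652 -0.241  2.581] 0.604
    small [ 0.641 -0.236  2.57 ] 0.972
    block1 [ 0.634 -0.231  2.862] 0.594
    block2 [ 0.64  -0.236  2.861] 0.804
212.0 170.0 261 [222. 189. 128.] zmax 0.064 post [0.653 0.254 0.06 ] 56
    large [0.663 0.258 3.524] 0.606
    small [0.653 0.254 3.356] 0.8
    block1 [0.648 0.252 3.582] 0.606
    block2 [0.653 0.254 0.472] 0.97
270.0 193.0 218 [236. 164.  93.] zmax 0.025 post None 0
    large [0.582 0.104 2.524] 0.715
    small [0.576 0.109 2.397] 0.761
    block1 [0.583 0.104 2.628] 0.715
    block2 [0.573 0.111 2.701] 0
[... 1874 characters left out ...]
 0.275 -0.325  3.485] 0.59
    block1 [ 0.275 -0.324  0.633] 0.791
    block2 [ 0.264 -0.324  0.368] 0.59
big 605.0 342.0 7349
18.0 358.0 1582 [194. 147.  95.] zmax 0.06 post [0.217 0.713 0.055] 349
    large [0.231 0.714 0.275] 0.338
    small [0.235 0.712 2.749] 0.205
    block1 [0.229 0.727 2.908] 0.338
    block2 [0.226 0.721 0.429] 0.205
337.0 396.0 141 [45. 68. 68.] zmax 0.075 post [ 0.089 -0.034  0.064] 20
    large [ 0.09  -0.027  1.217] 0.293
    small [ 0.087 -0.008  4.707] 0.483
    block1 [ 0.086 -0.016  1.663] 0.293
    block2 [ 0.087 -0.007  1.706] 0.483
976 ((583.7660522460938, 44.15312957763672), (124.76152801513672, 163.0519561767578), 56.171329498291016) 0.02599518018863245
```

View pics/c0.png

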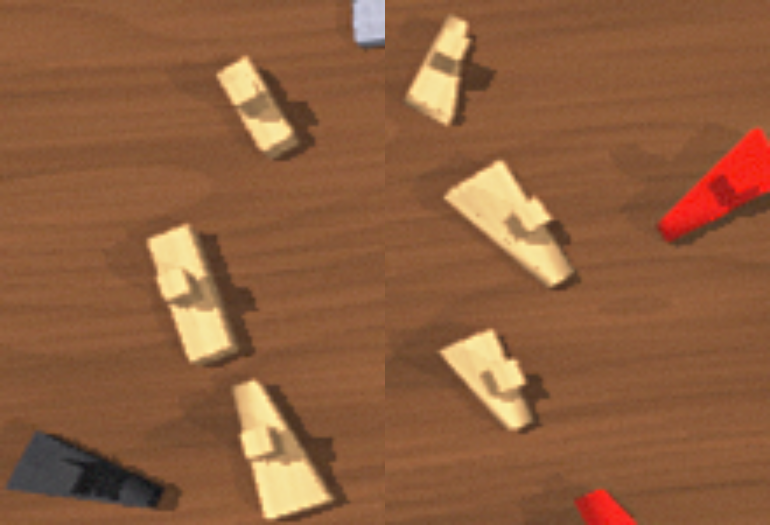

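The crop confirms the choice. The parallel blocks are at (213,170) and (195,224). The large wedges are at (220,268) and (421,204), and the small wedges are at (400,160) and (415,248). Next I'll find which way round the tray lies and plan the first move.

```bash
cat >> h.py <<'E'
def wrap(a): return (a+np.pi)%(2*np.pi)-np.pi
def pose():
    s=arm.state(); M=T(s); return [*M[:3,3], np.arctan2(M[1,1],M[0,1])]
def plan(cur,wps):
    """cur,wps: x,y,z,psi (tool-y heading); prints calls of one target each"""
    cur=list(cur)
    for w in wps:
        for _ in range(12):
            d=np.array(w[:3])-cur[:3]; t=wrap(w[3]-cur[3])
            n=np.array([-np.sin(cur[3]),np.cos(cur[3])]); yy=np.array([np.cos(cur[3]),np.sin(cur[3])])
            c=np.array([d[:2]@n/.1,d[:2]@yy/.1,-d[2]/.1]); k=max(1,abs(c).max()); tt=-t/.5; kt=max(1,abs(tt),k if 0 else 1)
            c=np.round(c/k,2); tt=round(tt/max(1,abs(tt)),2)
            if not c.any() and tt==0: break
            cur[:2]=np.array(cur[:2])+.1*(c[0]*n+c[1]*yy); cur[2]-=.1*c[2]; cur[3]-=.5*tt
            print([*map(float,c),float(tt)],"->",np.round(cur,3))
        print("--")
    return cur
E
python3 - <<'E'
from h import *
d=np.load("top0.npz"); W=d["W"]
c=np.array([.5838,.0442]);a=np.radians(56.17)
M=np.array([[np.cos(a),np.sin(a)],[-np.sin(a),np.cos(a)]])
q=(W[...,:2]-c)@M.T; z=W[...,2]
for lo in range(-81,81,6):
    m=(abs(q[...,0])<.03)&(q[...,1]*1e3>=lo)&(q[...,1]*1e3<lo+6)
    e=(q[...,0]>.044)&(q[...,0]<.055)&(q[...,1]*1e3>=lo)&(q[...,1]*1e3<lo+6)
    print(lo,np.median(z[m]).round(4),np.median(z[e]).round(4))
s=pose(); print(np.round(s,4))
E
```

```text
-81 0.0193 0.0189
-75 0.0066 0.0058
-69 0.0062 0.0055
-63 0.0056 0.006
-57 0.0065 0.0063
-51 0.0059 0.0065
-45 0.0063 0.007
-39 0.0063 0.0058
-33 0.006 0.006
-27 0.0061 0.0051
-21 0.0058 0.0069
-15 0.0056 0.0067
-9 0.0056 0.0065
-3 0.0062 0.006
3 0.0192 0.0192
9 0.0065 0.0198
15 0.0057 0.0203
21 0.0057 0.0202
27 0.0058 0.0199
33 0.0062 0.0205
39 0.0061 0.0208
45 0.0061 0.0205
51 0.0054 0.0205
57 0.0058 0.0191
63 0.0058 0.0192
69 0.0059 0.0202
75 0.0195 0.0192
[0.1535 0.5799 0.2296 1.312 ]
```

Run:
```python
from h import *
plan([.154,.58,.23,1.312],[[.401,.251,.2,.219]])
```

```text
[-1.0, -0.79, 0.09, 1.0] -> [0.23  0.478 0.221 0.812]
[-1.0, -0.17, 0.08, 1.0] -> [0.291 0.397 0.213 0.312]
[-1.0, 0.35, 0.08, 0.19] -> [0.355 0.312 0.205 0.217]
[-0.7, 0.31, 0.05, -0.0] -> [0.401 0.251 0.2   0.217]
--
```

Request:
{"api": "apply_moves", "payload": {
  "deltas": [
    [[-1.0, -0.79, 0.09, 1.0], [-1.0, -0.79, 0.09, 1.0], [-1.0, -0.79, 0.09, 1.0], [-1.0, -0.79, 0.09, 1.0], [-1.0, -0.79, 0.09, 1.0]]
  ],
  "grip": 1
}}

```text
t: 0.87
eef_pos: [0.2311, 0.4761, 0.2206]
tool_rot: [1.175, 2.914, -0.001]
wrist_force: [-0.2, 1.5, -0.5]
gripper_width: 1.001
grasp_force: 0.0
```

Request:
{"api": "apply_moves", "payload": {
  "deltas": [
    [[-1.0, -0.17, 0.08, 1.0], [-1.0, -0.17, 0.08, 1.0], [-1.0, -0.17, 0.08, 1.0], [-1.0, -0.17, 0.08, 1.0], [-1.0, -0.17, 0.08, 1.0]]
  ]
}}

```text
t: 1.28
eef_pos: [0.2913, 0.3971, 0.2129]
tool_rot: [-1.852, -2.537, -0.001]
wrist_force: [-0.1, -0.1, 1.2]
gripper_width: 1.004
grasp_force: 0.0
```

Request:
{"api": "apply_moves", "payload": {
  "deltas": [
    [[-1.0, 0.35, 0.08, 0.19], [-1.0, 0.35, 0.08, 0.19], [-1.0, 0.35, 0.08, 0.19], [-1.0, 0.35, 0.08, 0.19]]
  ]
}}

```text
t: 1.62
eef_pos: [0.3568, 0.3112, 0.2047]
tool_rot: [1.96, 2.453, 0.0]
wrist_force: [-0.2, 0.4, 0.0]
gripper_width: 1.0
grasp_force: 0.0
```

Request:
{"api": "apply_moves", "payload": {
  "deltas": [
    [[-0.7, 0.31, 0.05, 0], [-0.7, 0.31, 0.05, 0], [-0.7, 0.31, 0.05, 0], [-0.7, 0.31, 0.05, 0], [-0.7, 0.31, 0.05, 0], [-0.7, 0.31, 0.05, 0]]
  ]
}}

```text
t: 2.12
eef_pos: [0.3995, 0.2522, 0.1998]
tool_rot: [-1.963, -2.452, -0.0]
wrist_force: [-1.0, -0.1, 0.7]
gripper_width: 1.004
grasp_force: 0.0
```

```bash
cat >> h.py <<'E'
def look(n,near):
    p=cap("wrist"); W=cloud(p); out=[]
    for b in blobs(p,W,minpx=400):
        pts=W[b]
        if np.linalg.norm(np.median(pts[:,:2],0)-near)<.06 and np.ptp(pts[:,0])<.15:
            x,q=fit(pts,n); po=pts[pts[:,2]>.052]; out.append((x.round(4),round(q,3),po.mean(0).round(4) if len(po) else 0,len(pts)))
    print(out); return p,W
E
python3 - <<'E'
from h import *
print(np.round(pose(),4), arm.state()["t"])
p,W=look("large",[.401,.251]); save("w1.png",p["frame"])
E
```

```text
[0.3995 0.2522 0.1998 0.2205] 2.1167
[(array([0.4009, 0.2498, 3.3588]), np.float64(0.978), array([0.4004, 0.2507, 0.0584]), 2167)]
```

View pics/w1.png

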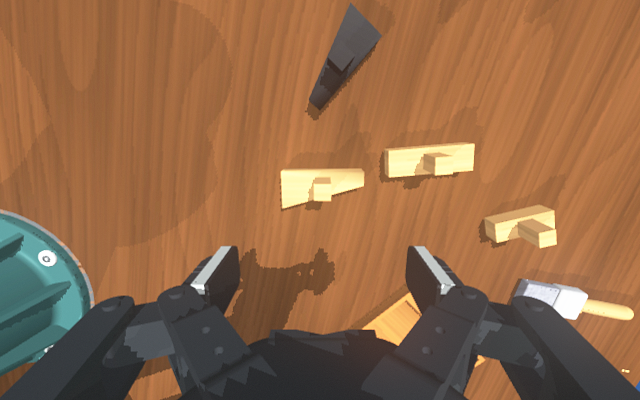

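The wrist view shows the wedge at (322,188) between the fingers, and its pose agrees within 1 mm. I'll descend and grip.

Request:
{"api": "apply_moves", "payload": {
  "deltas": [
    [[0, 0, 0.5, 0], [0, 0, 0.9, 0], [0, 0, 0.9, 0], [0, 0, 0.9, 0], [0, 0, 0.9, 0]]
  ]
}}

```text
t: 2.58
eef_pos: [0.4001, 0.2514, 0.1103]
tool_rot: [-1.966, -2.45, 0.001]
wrist_force: [0.0, -0.2, 0.3]
gripper_width: 1.001
grasp_force: 0.0
```

Request:
{"api": "apply_moves", "payload": {
  "deltas": [
    [[0, 0, 0.3, 0], [0, 0, 0.54, 0], [0, 0, 0.54, 0], [0, 0, 0.54, 0], [0, 0, 0.54, 0]]
  ]
}}

```text
t: 3.0
eef_pos: [0.4016, 0.2515, 0.0577]
tool_rot: [1.967, 2.448, 0.004]
wrist_force: [0.1, -0.5, -0.3]
gripper_width: 1.003
grasp_force: 0.0
```

Request:
{"api": "apply_moves", "payload": {
  "deltas": [
    [[0, 0, 0, 0], [0, 0, 0, 0], [0, 0, 0, 0], [0, 0, 0, 0], [0, 0, 0, 0], [0, 0, 0, 0], [0, 0, 0, 0], [0, 0, 0, 0]]
  ],
  "grip": 0
}}

```text
t: 3.67
eef_pos: [0.4003, 0.2508, 0.056]
tool_rot: [1.968, 2.449, 0.0]
wrist_force: [-1.5, -0.2, 5.3]
gripper_width: 0.168
grasp_force: 58.5
```

Request:
{"api": "apply_moves", "payload": {
  "deltas": [
    [[0, 0, -0.2, 0], [0, 0, -0.5, 0], [0, 0, -0.9, 0], [0, 0, -0.9, 0], [0, 0, -0.9, 0]]
  ]
}}

```text
t: 4.08
eef_pos: [0.4019, 0.2515, 0.1476]
tool_rot: [1.966, 2.447, 0.007]
wrist_force: [0.7, 0.2, -0.8]
gripper_width: 0.167
grasp_force: 58.7
```

Run:
```python
from h import *
print(np.round(pose(),4), arm.state()["t"])
plan([.401,.251,.146,.217],[[.5988,.0342,.146,.980]])
```

```text
[0.4019 0.2515 0.1476 0.217 ] 4.0833
[-1.0, 0.58, -0.0, -1.0] -> [0.479 0.166 0.146 0.717]
[-1.0, 0.02, -0.0, -0.53] -> [0.546 0.092 0.146 0.982]
[-0.76, -0.19, -0.0, 0.0] -> [0.599 0.034 0.146 0.982]
--
```

Request:
{"api": "apply_moves", "payload": {
  "deltas": [
    [[-1.0, 0.58, 0, -1.0], [-1.0, 0.58, 0, -1.0], [-1.0, 0.58, 0, -1.0], [-1.0, 0.58, 0, -1.0], [-1.0, 0.58, 0, -1.0]]
  ]
}}

```text
t: 4.5
eef_pos: [0.4793, 0.1635, 0.144]
tool_rot: [-1.296, -2.861, 0.002]
wrist_force: [-0.3, 0.1, -0.6]
gripper_width: 0.173
grasp_force: 58.7
```

Request:
{"api": "apply_moves", "payload": {
  "deltas": [
    [[-1.0, 0.02, 0, -0.53], [-1.0, 0.02, 0, -0.53], [-1.0, 0.02, 0, -0.53], [-1.0, 0.02, 0, -0.53], [-1.0, 0.02, 0, -0.53]]
  ]
}}

```text
t: 4.92
eef_pos: [0.5449, 0.0906, 0.1438]
tool_rot: [-0.915, -3.002, 0.002]
wrist_force: [-0.5, 0.5, -1.3]
gripper_width: 0.165
grasp_force: 58.7
```

Request:
{"api": "apply_moves", "payload": {
  "deltas": [
    [[-0.76, -0.19, 0, 0], [-0.76, -0.19, 0, 0], [-0.76, -0.19, 0, 0], [-0.76, -0.19, 0, 0], [-0.76, -0.19, 0, 0], [-0.76, -0.19, 0, 0], [-0.76, -0.19, 0, 0]]
  ]
}}

```text
t: 5.5
eef_pos: [0.5966, 0.0348, 0.1452]
tool_rot: [-0.909, -3.005, 0.0]
wrist_force: [0.3, 0.4, -0.5]
gripper_width: 0.166
grasp_force: 58.8
```

Run:
```python
from h import *
print(np.round(pose(),4), arm.state()["t"])
p=cap("wrist"); save("w2.png",p["frame"]); W=cloud(p)
m=(W[...,2]>.012)&(W[...,2]<.03)&(np.linalg.norm(W[...,:2]-[.5838,.0442],axis=-1)<.115)
print(m.sum(),cv2.minAreaRect((W[m][:,:2]*1e3).astype(np.float32)))
```

```text
[0.5966 0.0348 0.1452 0.9832] 5.5
5595 ((582.6209716796875, 42.37284851074219), (124.31207275390625, 162.49732971191406), 56.17335510253906)
```

View pics/w2.png

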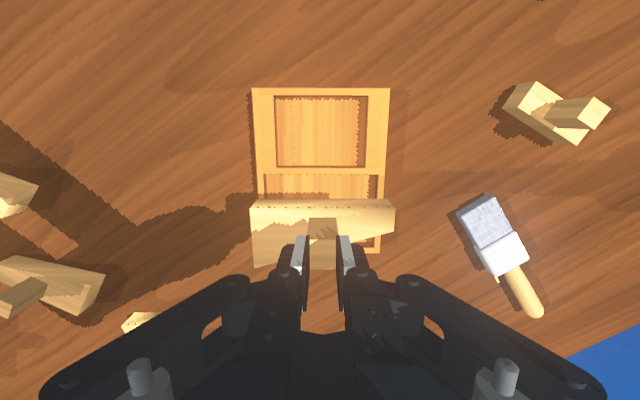

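The wrist view shows the held wedge at (320,235). Its thick end points left (tray −x) and its straight side faces the divider, as wanted. The tray centre agrees within 2 mm, so I'll lower and release.

Request:
{"api": "apply_moves", "payload": {
  "deltas": [
    [[0, 0, 0.4, 0], [0, 0, 0.6, 0], [0, 0, 0.75, 0], [0, 0, 0.83, 0], [0, 0, 0.83, 0], [0, 0, 0.83, 0], [0, 0, 0.83, 0]]
  ]
}}

```text
t: 6.13
eef_pos: [0.5984, 0.0339, 0.0632]
tool_rot: [0.911, 3.006, 0.0]
wrist_force: [-0.1, -0.0, -0.9]
gripper_width: 0.169
grasp_force: 58.8
```

Request:
{"api": "apply_moves", "payload": {
  "deltas": [
    [[0, 0, 0, 0], [0, 0, 0, 0], [0, 0, 0, 0], [0, 0, 0, 0], [0, 0, 0, 0], [0, 0, 0, 0]]
  ],
  "grip": 1
}}

```text
t: 6.63
eef_pos: [0.5983, 0.0335, 0.0627]
tool_rot: [0.912, 3.006, -0.0]
wrist_force: [0.7, 0.7, -0.3]
gripper_width: 0.99
grasp_force: 0.0
```

Request:
{"api": "apply_moves", "payload": {
  "deltas": [
    [[0, 0, -0.3, 0], [0, 0, -0.7, 0], [0, 0, -1, 0], [0, 0, -1, 0], [0, 0, -1, 0]]
  ]
}}

```text
t: 7.05
eef_pos: [0.6, 0.0334, 0.165]
tool_rot: [0.91, 3.002, 0.002]
wrist_force: [-0.8, -0.3, -1.4]
gripper_width: 1.001
grasp_force: 0.0
```

Run:
```python
from h import *
print(np.round(pose(),4), arm.state()["t"])
W=cloud(cap("wrist")); c=np.array([.583,.043]);a=.9804
def tr(x): d=np.array(x[:2])-c; return [d@[np.cos(a),np.sin(a)],d@[-np.sin(a),np.cos(a)]]
m=(np.linalg.norm(W[...,:2]-[.598,.033],axis=-1)<.06)&(W[...,2]>.0275)&(W[...,2]<.1)
x,q=fit(W[m],"large"); po=W[m&(W[...,2]>.055)]; print(x,q,np.round(tr(x),4),np.round(tr(po.mean(0)),4))
plan([.599,.034,.163,.982],[[.513,-.275,.163,.443]])
```

```text
[0.6    0.0334 0.165  0.982 ] 7.05
[0.59999794 0.03325983 4.1232753 ] 0.9890176373116984 [ 0.0014 -0.0195] [ 0.0013 -0.0184]
[-0.33, -1.0, -0.0, 1.0] -> [ 0.571 -0.067  0.163  0.482]
[-1.0, -0.94, -0.0, 0.08] -> [ 0.534 -0.2    0.163  0.442]
[-0.59, -0.51, -0.0, -0.0] -> [ 0.513 -0.275  0.163  0.442]
--
```

The first wedge is placed within 2 mm. Next is the other large wedge.

Request:
{"api": "apply_moves", "payload": {
  "deltas": [
    [[-0.33, -1.0, 0, 1.0], [-0.33, -1.0, 0, 1.0], [-0.33, -1.0, 0, 1.0], [-0.33, -1.0, 0, 1.0], [-0.33, -1.0, 0, 1.0]]
  ]
}}

```text
t: 7.52
eef_pos: [0.5683, -0.0691, 0.1608]
tool_rot: [-1.635, -2.679, 0.002]
wrist_force: [-0.3, 0.7, 0.0]
gripper_width: 1.003
grasp_force: 0.0
```

Request:
{"api": "apply_moves", "payload": {
  "deltas": [
    [[-1.0, -0.94, 0, 0.08], [-1.0, -0.94, 0, 0.08], [-1.0, -0.94, 0, 0.08], [-1.0, -0.94, 0, 0.08], [-1.0, -0.94, 0, 0.08]]
  ]
}}

```text
t: 7.93
eef_pos: [0.5322, -0.2023, 0.1615]
tool_rot: [-1.679, -2.653, 0.001]
wrist_force: [1.1, -0.4, -0.6]
gripper_width: 1.002
grasp_force: 0.0
```

Request:
{"api": "apply_moves", "payload": {
  "deltas": [
    [[-0.59, -0.51, 0, 0], [-0.59, -0.51, 0, 0], [-0.59, -0.51, 0, 0], [-0.59, -0.51, 0, 0], [-0.59, -0.51, 0, 0], [-0.59, -0.51, 0, 0], [-0.59, -0.51, 0, 0]]
  ]
}}

```text
t: 8.52
eef_pos: [0.5126, -0.2734, 0.1624]
tool_rot: [-1.677, -2.656, -0.001]
wrist_force: [-0.1, 0.1, -0.4]
gripper_width: 0.999
grasp_force: 0.0
```

Run:
```python
from h import *
print(np.round(pose(),4), arm.state()["t"])
look("large",[.513,-.275])
plan([.513,-.275,.156,.442],[[.583+.0449,.043-.0301,.156,.980]])
```

```text
[ 0.5126 -0.2734  0.1624  0.4445] 8.5167
[(array([ 0.5124, -0.2774,  0.4446]), np.float64(0.989), array([ 0.5121, -0.2766,  0.0585]), 2780)]
[0.93, 1.0, -0.0, -1.0] -> [ 0.564 -0.148  0.156  0.942]
[0.25, 1.0, -0.0, -0.08] -> [ 0.602 -0.053  0.156  0.982]
[0.15, 0.69, -0.0, 0.0] -> [0.628 0.013 0.156 0.982]
--
```

Request:
{"api": "apply_moves", "payload": {
  "deltas": [
    [[-0.01, -0.01, 0.4, 0], [-0.01, -0.01, 0.8, 0], [-0.01, -0.01, 1.0, 0], [-0.01, -0.01, 1.0, 0], [-0.01, -0.01, 1.0, 0]]
  ]
}}

```text
t: 8.98
eef_pos: [0.5114, -0.2754, 0.062]
tool_rot: [-1.678, -2.653, -0.0]
wrist_force: [0.3, 0.5, 0.1]
gripper_width: 0.995
grasp_force: 0.0
```

Request:
{"api": "apply_moves", "payload": {
  "deltas": [
    [[0, 0, 0.07, 0], [0, 0, 0.07, 0], [0, 0, 0.07, 0], [0, 0, 0.07, 0]]
  ]
}}

```text
t: 9.32
eef_pos: [0.5127, -0.2771, 0.057]
tool_rot: [1.679, 2.653, -0.0]
wrist_force: [0.2, -0.5, 0.1]
gripper_width: 0.999
grasp_force: 0.0
```

Request:
{"api": "apply_moves", "payload": {
  "deltas": [
    [[0, 0, 0, 0], [0, 0, 0, 0], [0, 0, 0, 0], [0, 0, 0, 0], [0, 0, 0, 0], [0, 0, 0, 0], [0, 0, 0, 0], [0, 0, 0, 0]]
  ],
  "grip": 0
}}

```text
t: 9.98
eef_pos: [0.5118, -0.2767, 0.0558]
tool_rot: [-1.68, -2.654, 0.0]
wrist_force: [-1.4, -0.1, 2.8]
gripper_width: 0.175
grasp_force: 58.6
```

Request:
{"api": "apply_moves", "payload": {
  "deltas": [
    [[0, 0, -0.2, 0], [0, 0, -0.5, 0], [0, 0, -0.9, 0], [0, 0, -1, 0], [0, 0, -1, 0]]
  ]
}}

```text
t: 10.4
eef_pos: [0.5143, -0.2782, 0.1593]
tool_rot: [1.676, 2.648, -0.001]
wrist_force: [0.5, 0.8, -0.7]
gripper_width: 0.175
grasp_force: 58.7
```

Request:
{"api": "apply_moves", "payload": {
  "deltas": [
    [[0.94, 1.0, 0, -1.0], [0.94, 1.0, 0, -1.0], [0.94, 1.0, 0, -1.0], [0.94, 1.0, 0, -1.0], [0.94, 1.0, 0, -1.0]]
  ]
}}

```text
t: 10.82
eef_pos: [0.5617, -0.145, 0.1536]
tool_rot: [-0.957, -2.989, -0.002]
wrist_force: [0.4, -1.1, -1.0]
gripper_width: 0.171
grasp_force: 58.8
```

Request:
{"api": "apply_moves", "payload": {
  "deltas": [
    [[0.25, 1.0, 0, -0.08], [0.25, 1.0, 0, -0.08], [0.25, 1.0, 0, -0.08], [0.25, 1.0, 0, -0.08]]
  ]
}}

```text
t: 11.15
eef_pos: [0.6011, -0.0503, 0.1541]
tool_rot: [-0.912, -3.005, -0.002]
wrist_force: [-0.3, 0.0, -1.6]
gripper_width: 0.173
grasp_force: 58.9
```

Request:
{"api": "apply_moves", "payload": {
  "deltas": [
    [[0.15, 0.7, 0, 0], [0.15, 0.7, 0, 0], [0.15, 0.7, 0, 0], [0.15, 0.7, 0, 0], [0.15, 0.7, 0, 0], [0.15, 0.7, 0, 0], [0.15, 0.7, 0, 0]]
  ]
}}

```text
t: 11.73
eef_pos: [0.6264, 0.0117, 0.1553]
tool_rot: [-0.915, -3.005, 0.001]
wrist_force: [-0.3, 0.4, -0.4]
gripper_width: 0.169
grasp_force: 59.0
```

Run:
```python
from h import *
print(np.round(pose(),4), arm.state()["t"])
p=cap("wrist"); save("w3.png",p["frame"])
```

```text
[0.6264 0.0117 0.1553 0.9799] 11.7333
```

View pics/w3.png

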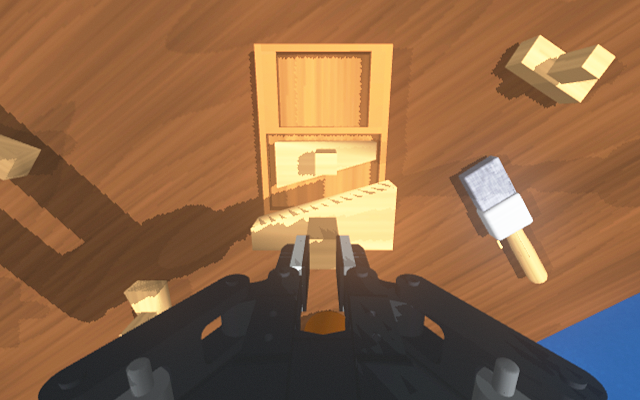

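The wrist view shows the first wedge flat in the bay at (325,165). The held one is at (322,225), with its thick end right and its slope facing the first. I'll lower it.

Request:
{"api": "apply_moves", "payload": {
  "deltas": [
    [[0, 0, 0.3, 0], [0, 0, 0.5, 0], [0, 0, 0.65, 0], [0, 0, 0.8, 0], [0, 0, 0.93, 0], [0, 0, 0.93, 0], [0, 0, 0.93, 0], [0, 0, 0.93, 0]]
  ]
}}

```text
t: 12.45
eef_pos: [0.6273, 0.0127, 0.0633]
tool_rot: [0.912, 3.006, -0.0]
wrist_force: [0.2, 0.3, -0.3]
gripper_width: 0.172
grasp_force: 78.6
```

Request:
{"api": "apply_moves", "payload": {
  "deltas": [
    [[0, 0, 0, 0], [0, 0, 0, 0], [0, 0, 0, 0], [0, 0, 0, 0], [0, 0, 0, 0], [0, 0, 0, 0]]
  ],
  "grip": 1
}}

```text
t: 12.95
eef_pos: [0.6271, 0.0133, 0.0629]
tool_rot: [0.911, 3.006, -0.0]
wrist_force: [0.3, -0.4, 0.5]
gripper_width: 0.989
grasp_force: 0.0
```

Request:
{"api": "apply_moves", "payload": {
  "deltas": [
    [[0, 0, -0.3, 0], [0, 0, -0.7, 0], [0, 0, -1, 0], [0, 0, -1, 0], [0, 0, -1, 0]]
  ]
}}

```text
t: 13.37
eef_pos: [0.6288, 0.0131, 0.1651]
tool_rot: [0.91, 3.002, 0.001]
wrist_force: [-0.0, -0.3, 0.2]
gripper_width: 1.003
grasp_force: 0.0
```

```bash
cat >> h.py <<'E'
C=np.array([.583,.043]);A=.9804
def tr(x): d=np.array(x[:2])-C; return np.round([d@[np.cos(A),np.sin(A)],d@[-np.sin(A),np.cos(A)]],4)
def tw(x,y): return C+[x*np.cos(A)-y*np.sin(A),x*np.sin(A)+y*np.cos(A)]
def chk(W,n,y):
    m=(np.linalg.norm(W[...,:2]-tw(0,y),axis=-1)<.065)&(W[...,2]>.0275)&(W[...,2]<.08)
    l,k=ndimage.label(m); i=np.bincount(l[m]).argmax()
    po=W[m&(W[...,2]>.055)&(np.linalg.norm(W[...,:2]-tw(0,y),axis=-1)<.016)]; x,q=fit(W[l==i],n)
    print(n,y,"fit",tr(x),round(wrap(x[2]-A),3),round(q,3),"post",tr(po.mean(0)),po[:,2].max().round(4),"top z",np.median(W[m&(W[...,2]<.04)][:,2]).round(4))
E
python3 - <<'E'
from h import *
print(np.round(pose(),4), arm.state()["t"])
W=cloud(cap("wrist")); chk(W,"large",-.054); chk(W,"large",-.018)
plan([.628,.013,.163,.982],[[.642,-.236,.163,2.570-np.pi]])
print(tw(0,.057),tw(0,.027))
E
```

```text
[0.6288 0.0131 0.1651 0.9821] 13.3667
large -0.054 fit [ 0.0014 -0.0195] -3.141 0.981 post [-0.0012 -0.0546] 0.0665 top z 0.0288
large -0.018 fit [ 0.0014 -0.0195] -3.141 0.992 post [ 0.0014 -0.0187] 0.0668 top z 0.0288
[-0.75, -1.0, -0.0, 1.0] -> [ 0.635 -0.112  0.163  0.482]
[-1.0, -0.45, -0.0, 1.0] -> [ 0.641 -0.221  0.163 -0.018]
[-0.15, 0.01, -0.0, 1.0] -> [ 0.642 -0.236  0.163 -0.518]
[0.0, -0.0, -0.0, 0.11] -> [ 0.642 -0.236  0.163 -0.573]
--
[0.53564895 0.07473135] [0.56057056 0.05803064]
```

Both large wedges are in place. Now small wedge S1.

Request:
{"api": "apply_moves", "payload": {
  "deltas": [
    [[-0.75, -1.0, 0, 1.0], [-0.75, -1.0, 0, 1.0], [-0.75, -1.0, 0, 1.0], [-0.75, -1.0, 0, 1.0], [-0.75, -1.0, 0, 1.0]]
  ]
}}

```text
t: 13.83
eef_pos: [0.6326, -0.1137, 0.1604]
tool_rot: [-1.636, -2.678, 0.002]
wrist_force: [0.2, 0.6, 0.5]
gripper_width: 0.999
grasp_force: 0.0
```

Request:
{"api": "apply_moves", "payload": {
  "deltas": [
    [[-1.0, -0.45, 0, 1.0], [-1.0, -0.45, 0, 1.0], [-1.0, -0.45, 0, 1.0], [-1.0, -0.45, 0, 1.0], [-1.0, -0.45, 0, 1.0]]
  ]
}}

```text
t: 14.25
eef_pos: [0.6395, -0.221, 0.1609]
tool_rot: [-2.241, -2.197, 0.001]
wrist_force: [-0.2, 0.7, -0.1]
gripper_width: 1.0
grasp_force: 0.0
```

Request:
{"api": "apply_moves", "payload": {
  "deltas": [
    [[-0.15, 0.01, 0, 1.0], [-0.15, 0.01, 0, 1.0], [-0.15, 0.01, 0, 1.0], [-0.15, 0.01, 0, 1.0], [-0.15, 0.01, 0, 1.0]]
  ]
}}

```text
t: 14.67
eef_pos: [0.6404, -0.2335, 0.1615]
tool_rot: [-2.711, -1.582, 0.002]
wrist_force: [0.1, -0.2, -0.2]
gripper_width: 1.005
grasp_force: 0.0
```

Request:
{"api": "apply_moves", "payload": {
  "deltas": [
    [[0, 0, 0, 0.11], [0, 0, 0, 0.11], [0, 0, 0, 0.11], [0, 0, 0, 0.11], [0, 0, 0, 0.11]]
  ]
}}

```text
t: 15.08
eef_pos: [0.6411, -0.2355, 0.1626]
tool_rot: [-2.756, -1.508, 0.0]
wrist_force: [-0.2, 0.4, 0.7]
gripper_width: 0.999
grasp_force: 0.0
```

Run:
```python
from h import *
print(np.round(pose(),4), arm.state()["t"])
look("small",[.642,-.236])
plan([.642,-.236,.156,-.573],[[*tw(0,.057),.156,.980]])
```

```text
[ 0.6411 -0.2355  0.1626 -0.5693] 15.0833
[(array([ 0.642 , -0.2388,  2.5684]), np.float64(0.986), array([ 0.6424, -0.2383,  0.0584]), 1768)]
[0.79, -1.0, -0.0, -1.0] -> [ 0.601 -0.115  0.156 -0.073]
[1.0, -0.43, -0.0, -1.0] -> [ 0.565 -0.013  0.156  0.427]
[0.92, 0.09, -0.0, -1.0] -> [0.535 0.075 0.156 0.927]
[-0.0, 0.0, -0.0, -0.11] -> [0.535 0.075 0.156 0.982]
--
```

Request:
{"api": "apply_moves", "payload": {
  "deltas": [
    [[-0.02, 0.01, 0.4, 0], [-0.02, 0.01, 0.8, 0], [-0.02, 0.01, 1.0, 0], [-0.02, 0.01, 1.0, 0], [-0.02, 0.01, 1.0, 0]]
  ]
}}

```text
t: 15.55
eef_pos: [0.64, -0.2379, 0.0617]
tool_rot: [-2.756, -1.503, 0.003]
wrist_force: [0.9, -0.5, 1.0]
gripper_width: 1.002
grasp_force: 0.0
```

Request:
{"api": "apply_moves", "payload": {
  "deltas": [
    [[0, 0, 0.07, 0], [0, 0, 0.07, 0], [0, 0, 0.07, 0], [0, 0, 0.07, 0]]
  ]
}}

```text
t: 15.88
eef_pos: [0.6418, -0.2387, 0.0572]
tool_rot: [2.757, 1.502, 0.002]
wrist_force: [-0.0, 0.3, 0.6]
gripper_width: 1.001
grasp_force: 0.0
```

Request:
{"api": "apply_moves", "payload": {
  "deltas": [
    [[0, 0, 0, 0], [0, 0, 0, 0], [0, 0, 0, 0], [0, 0, 0, 0], [0, 0, 0, 0], [0, 0, 0, 0], [0, 0, 0, 0], [0, 0, 0, 0]]
  ],
  "grip": 0
}}

```text
t: 16.55
eef_pos: [0.6412, -0.2385, 0.0559]
tool_rot: [2.758, 1.503, 0.0]
wrist_force: [0.1, -0.4, 1.5]
gripper_width: 0.173
grasp_force: 58.6
```

Request:
{"api": "apply_moves", "payload": {
  "deltas": [
    [[0, 0, -0.2, 0], [0, 0, -0.5, 0], [0, 0, -0.9, 0], [0, 0, -1, 0], [0, 0, -1, 0]]
  ]
}}

```text
t: 16.97
eef_pos: [0.6436, -0.2395, 0.1601]
tool_rot: [2.753, 1.5, 0.007]
wrist_force: [-0.0, -0.6, -1.6]
gripper_width: 0.174
grasp_force: 58.7
```

Request:
{"api": "apply_moves", "payload": {
  "deltas": [
    [[0.81, -1.0, 0, -1.0], [0.81, -1.0, 0, -1.0], [0.81, -1.0, 0, -1.0], [0.81, -1.0, 0, -1.0], [0.81, -1.0, 0, -1.0]]
  ]
}}

```text
t: 17.38
eef_pos: [0.5982, -0.113, 0.154]
tool_rot: [-2.29, -2.145, 0.003]
wrist_force: [0.2, -0.5, -1.7]
gripper_width: 0.171
grasp_force: 58.7
```

Request:
{"api": "apply_moves", "payload": {
  "deltas": [
    [[1.0, -0.44, 0, -1.0], [1.0, -0.44, 0, -1.0], [1.0, -0.44, 0, -1.0], [1.0, -0.44, 0, -1.0], [1.0, -0.44, 0, -1.0]]
  ]
}}

```text
t: 17.8
eef_pos: [0.5636, -0.0126, 0.1547]
tool_rot: [-1.697, -2.643, 0.002]
wrist_force: [-0.2, -0.5, -0.7]
gripper_width: 0.173
grasp_force: 58.8
```

Request:
{"api": "apply_moves", "payload": {
  "deltas": [
    [[0.92, 0.09, 0, -1.0], [0.92, 0.09, 0, -1.0], [0.92, 0.09, 0, -1.0], [0.92, 0.09, 0, -1.0], [0.92, 0.09, 0, -1.0]]
  ]
}}

```text
t: 18.22
eef_pos: [0.5349, 0.0739, 0.1552]
tool_rot: [0.996, 2.979, -0.001]
wrist_force: [-0.7, -0.5, -0.8]
gripper_width: 0.171
grasp_force: 58.8
```

Request:
{"api": "apply_moves", "payload": {
  "deltas": [
    [[0, 0, 0, -0.11], [0, 0, 0, -0.11], [0, 0, 0, -0.11], [0, 0, 0, -0.11], [0, 0, 0, -0.11], [0, 0, 0, -0.11]]
  ]
}}

```text
t: 18.72
eef_pos: [0.5344, 0.074, 0.1556]
tool_rot: [0.916, 3.005, -0.0]
wrist_force: [0.2, 0.4, -0.0]
gripper_width: 0.173
grasp_force: 58.8
```

Run:
```python
from h import *
q=pose(); print(np.round(q,4), arm.state()["t"], tr(q))
p=cap("wrist"); save("w4.png",p["frame"])
```

```text
[0.5344 0.074  0.1556 0.9793] 18.7167 [-0.0013  0.0576]
```

View pics/w4.png

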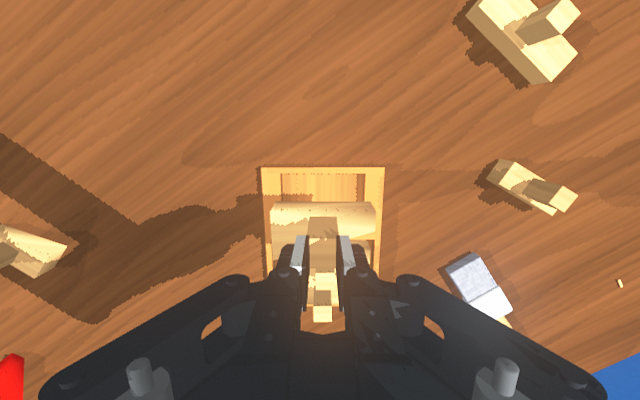

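The wrist view shows the held small wedge at (322,222), straight side outward. I'll lower it.

Request:
{"api": "apply_moves", "payload": {
  "deltas": [
    [[0, 0, 0.3, 0], [0, 0, 0.5, 0], [0, 0, 0.65, 0], [0, 0, 0.8, 0], [0, 0, 0.93, 0], [0, 0, 0.93, 0], [0, 0, 0.93, 0], [0, 0, 0.93, 0]]
  ]
}}

```text
t: 19.43
eef_pos: [0.5346, 0.0744, 0.0632]
tool_rot: [0.912, 3.006, 0.0]
wrist_force: [-0.0, 0.0, 0.1]
gripper_width: 0.173
grasp_force: 79.9
```

Request:
{"api": "apply_moves", "payload": {
  "deltas": [
    [[0, 0, 0, 0], [0, 0, 0, 0], [0, 0, 0, 0], [0, 0, 0, 0], [0, 0, 0, 0], [0, 0, 0, 0]]
  ],
  "grip": 1
}}

```text
t: 19.93
eef_pos: [0.5343, 0.0744, 0.0629]
tool_rot: [0.912, 3.006, -0.0]
wrist_force: [0.6, -0.2, 0.5]
gripper_width: 0.989
grasp_force: 0.0
```

Request:
{"api": "apply_moves", "payload": {
  "deltas": [
    [[0, 0, -0.3, 0], [0, 0, -0.7, 0], [0, 0, -1, 0], [0, 0, -1, 0], [0, 0, -1, 0]]
  ]
}}

```text
t: 20.35
eef_pos: [0.5359, 0.0745, 0.1647]
tool_rot: [0.91, 3.002, 0.002]
wrist_force: [-0.0, -0.7, -0.2]
gripper_width: 1.001
grasp_force: 0.0
```

Run:
```python
from h import *
print(np.round(pose(),4), arm.state()["t"])
W=cloud(cap("wrist")); chk(W,"small",.057)
plan([.535,.075,.163,.982],[[.403,-.244,.163,.300]])
```

```text
[0.5359 0.0745 0.1647 0.982 ] 20.35
small 0.057 fit [0.0026 0.0569] -3.117 0.978 post [0.0025 0.0578] 0.0668 top z 0.0288
[-0.2, -1.0, -0.0, 1.0] -> [ 0.496 -0.019  0.163  0.482]
[-0.84, -1.0, -0.0, 0.36] -> [ 0.446 -0.14   0.163  0.302]
[-0.86, -0.72, -0.0, 0.0] -> [ 0.403 -0.244  0.163  0.302]
--
```

Request:
{"api": "apply_moves", "payload": {
  "deltas": [
    [[-0.2, -1.0, 0, 1.0], [-0.2, -1.0, 0, 1.0], [-0.2, -1.0, 0, 1.0], [-0.2, -1.0, 0, 1.0], [-0.2, -1.0, 0, 1.0]]
  ]
}}

```text
t: 20.82
eef_pos: [0.4934, -0.0207, 0.161]
tool_rot: [-1.634, -2.679, 0.002]
wrist_force: [-0.0, -0.2, -0.3]
gripper_width: 1.0
grasp_force: 0.0
```

Request:
{"api": "apply_moves", "payload": {
  "deltas": [
    [[-0.84, -1.0, 0, 0.36], [-0.84, -1.0, 0, 0.36], [-0.84, -1.0, 0, 0.36], [-0.84, -1.0, 0, 0.36], [-0.84, -1.0, 0, 0.36]]
  ]
}}

```text
t: 21.23
eef_pos: [0.4446, -0.1419, 0.1618]
tool_rot: [-1.861, -2.529, 0.001]
wrist_force: [0.2, 0.6, 0.6]
gripper_width: 0.994
grasp_force: 0.0
```

Request:
{"api": "apply_moves", "payload": {
  "deltas": [
    [[-0.86, -0.72, 0, 0], [-0.86, -0.72, 0, 0], [-0.86, -0.72, 0, 0], [-0.86, -0.72, 0, 0], [-0.86, -0.72, 0, 0], [-0.86, -0.72, 0, 0], [-0.86, -0.72, 0, 0]]
  ]
}}

```text
t: 21.82
eef_pos: [0.403, -0.2423, 0.1623]
tool_rot: [-1.858, -2.532, -0.001]
wrist_force: [0.7, 0.7, 0.3]
gripper_width: 1.0
grasp_force: 0.0
```

Run:
```python
from h import *
print(np.round(pose(),4), arm.state()["t"])
look("small",[.403,-.244])
plan([.403,-.244,.156,.302],[[*tw(0,.027),.156,.980]])
```

```text
[ 0.403  -0.2423  0.1623  0.3046] 21.8167
[(array([ 0.4021, -0.2447,  0.2874]), np.float64(0.984), array([ 0.4017, -0.2442,  0.0584]), 1782)]
[1.0, 0.99, -0.0, -1.0] -> [ 0.468 -0.119  0.156  0.802]
[0.29, 1.0, -0.0, -0.36] -> [ 0.516 -0.027  0.156  0.982]
[0.11, 0.95, -0.0, 0.0] -> [0.56  0.058 0.156 0.982]
--
```

Request:
{"api": "apply_moves", "payload": {
  "deltas": [
    [[0, -0.01, 0.4, 0.02], [0, -0.01, 0.8, 0.02], [0, -0.01, 1.0, 0.02], [0, -0.01, 1.0, 0.02], [0, -0.01, 1.0, 0.02]]
  ]
}}

```text
t: 22.28
eef_pos: [0.4012, -0.2429, 0.0621]
tool_rot: [-1.871, -2.52, -0.0]
wrist_force: [0.3, -0.7, -0.3]
gripper_width: 1.002
grasp_force: 0.0
```

Request:
{"api": "apply_moves", "payload": {
  "deltas": [
    [[0, 0, 0.07, 0], [0, 0, 0.07, 0], [0, 0, 0.07, 0], [0, 0, 0.07, 0]]
  ]
}}

```text
t: 22.62
eef_pos: [0.4023, -0.2449, 0.0567]
tool_rot: [1.873, 2.519, -0.0]
wrist_force: [-0.2, -0.5, -0.6]
gripper_width: 1.0
grasp_force: 0.0
```

Request:
{"api": "apply_moves", "payload": {
  "deltas": [
    [[0, 0, 0, 0], [0, 0, 0, 0], [0, 0, 0, 0], [0, 0, 0, 0], [0, 0, 0, 0], [0, 0, 0, 0], [0, 0, 0, 0], [0, 0, 0, 0]]
  ],
  "grip": 0
}}

```text
t: 23.28
eef_pos: [0.4014, -0.2446, 0.0559]
tool_rot: [-1.874, -2.521, 0.001]
wrist_force: [-2.1, -0.2, 3.5]
gripper_width: 0.174
grasp_force: 58.6
```

Request:
{"api": "apply_moves", "payload": {
  "deltas": [
    [[0, 0, -0.2, 0], [0, 0, -0.5, 0], [0, 0, -0.9, 0], [0, 0, -1, 0], [0, 0, -1, 0]]
  ]
}}

```text
t: 23.7
eef_pos: [0.4038, -0.2461, 0.1588]
tool_rot: [1.871, 2.515, -0.0]
wrist_force: [1.4, 0.4, -0.8]
gripper_width: 0.171
grasp_force: 58.7
```

Request:
{"api": "apply_moves", "payload": {
  "deltas": [
    [[0.99, 1.0, 0, -1.0], [0.99, 1.0, 0, -1.0], [0.99, 1.0, 0, -1.0], [0.99, 1.0, 0, -1.0], [0.99, 1.0, 0, -1.0]]
  ]
}}

```text
t: 24.12
eef_pos: [0.4692, -0.1174, 0.1541]
tool_rot: [-1.179, -2.91, -0.002]
wrist_force: [-1.0, -1.0, -0.8]
gripper_width: 0.173
grasp_force: 58.8
```

Request:
{"api": "apply_moves", "payload": {
  "deltas": [
    [[0.3, 1.0, 0, -0.38], [0.3, 1.0, 0, -0.38], [0.3, 1.0, 0, -0.38], [0.3, 1.0, 0, -0.38], [0.3, 1.0, 0, -0.38], [0.3, 1.0, 0, -0.38]]
  ]
}}

```text
t: 24.62
eef_pos: [0.5164, -0.0294, 0.1546]
tool_rot: [-0.913, -3.004, 0.002]
wrist_force: [-1.4, -0.3, -1.2]
gripper_width: 0.171
grasp_force: 58.9
```

Run:
```python
from h import *
q=pose(); print(np.round(q,4), arm.state()["t"], tr(q))
plan(q,[[*tw(0,.027),.156,.980]])
```

```text
[ 0.5164 -0.0294  0.1546  0.9806] 24.6167 [-0.0972  0.015 ]
[0.12, 0.97, -0.01, 0.0] -> [0.56  0.058 0.156 0.981]
--
```

Request:
{"api": "apply_moves", "payload": {
  "deltas": [
    [[0.12, 0.97, 0, 0], [0.12, 0.97, 0, 0], [0.12, 0.97, 0, 0], [0.12, 0.97, 0, 0], [0.12, 0.97, 0, 0], [0.12, 0.97, 0, 0], [0.12, 0.97, 0, 0], [0.12, 0.97, 0, 0]]
  ]
}}

```text
t: 25.28
eef_pos: [0.5609, 0.0574, 0.1556]
tool_rot: [-0.914, -3.005, 0.001]
wrist_force: [-0.3, 0.6, -0.4]
gripper_width: 0.172
grasp_force: 58.9
```

Run:
```python
from h import *
q=pose(); print(np.round(q,4), arm.state()["t"], tr(q))
p=cap("wrist"); save("w5.png",p["frame"])
```

```text
[0.5609 0.0574 0.1556 0.9802] 25.2833 [-0.0004  0.0264]
```

View pics/w5.png

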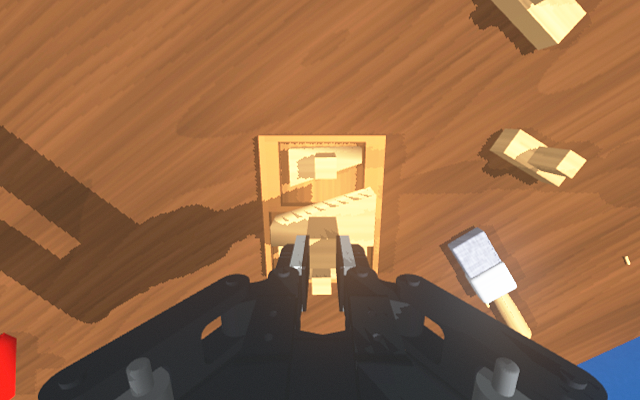

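The held wedge is at (322,218), with its thick end right and its slope facing the first small wedge at (325,165). I'll lower it, release and back off.

Request:
{"api": "apply_moves", "payload": {
  "deltas": [
    [[0, 0, 0.3, 0], [0, 0, 0.5, 0], [0, 0, 0.65, 0], [0, 0, 0.8, 0], [0, 0, 0.93, 0], [0, 0, 0.93, 0], [0, 0, 0.93, 0], [0, 0, 0.93, 0]]
  ]
}}

```text
t: 26.0
eef_pos: [0.5617, 0.0583, 0.0631]
tool_rot: [0.912, 3.006, -0.0]
wrist_force: [0.7, -0.7, -0.7]
gripper_width: 0.173
grasp_force: 76.8
```

Request:
{"api": "apply_moves", "payload": {
  "deltas": [
    [[0, 0, 0, 0], [0, 0, 0, 0], [0, 0, 0, 0], [0, 0, 0, 0], [0, 0, 0, 0], [0, 0, 0, 0]]
  ],
  "grip": 1
}}

```text
t: 26.5
eef_pos: [0.5617, 0.0587, 0.0628]
tool_rot: [0.911, 3.006, -0.0]
wrist_force: [0.6, 0.9, -0.8]
gripper_width: 0.992
grasp_force: 0.0
```

Request:
{"api": "apply_moves", "payload": {
  "deltas": [
    [[0, 0, -0.3, 0], [0, 0, -0.7, 0], [0, 0, -1, 0], [0, 0, -1, 0], [0, 0, -1, 0]]
  ]
}}

```text
t: 26.92
eef_pos: [0.5633, 0.0587, 0.1648]
tool_rot: [0.91, 3.002, 0.002]
wrist_force: [0.5, -0.1, -1.7]
gripper_width: 1.004
grasp_force: 0.0
```

Request:
{"api": "apply_moves", "payload": {
  "deltas": [
    [[-1, -0.5, -0.8, 0], [-1, -0.5, -0.8, 0], [-1, -0.5, -0.8, 0], [-1, -0.5, -0.8, 0], [-1, -0.5, -0.8, 0], [-1, -0.5, -0.8, 0], [-1, -0.5, -0.8, 0]]
  ]
}}

```text
t: 27.5
eef_pos: [0.615, -0.0373, 0.2404]
tool_rot: [-0.91, -3.002, 0.0]
wrist_force: [0.1, 0.3, 0.3]
gripper_width: 0.999
grasp_force: 0.0
```

Run:
```python
from h import *
print(arm.state()["t"])
p=cap("wrist"); save("w6.png",p["frame"]); W=cloud(p)
for n,y in [("large",-.054),("large",-.018),("small",.027),("small",.057)]: chk(W,n,y)
```

```text
27.5
large -0.054 fit [ 0.0019 -0.02  ] 3.137 0.939 post [-0.0014 -0.0548] 0.0665 top z 0.0287
large -0.018 fit [ 0.0022 -0.0201] -3.139 0.949 post [ 0.0009 -0.019 ] 0.0669 top z 0.0287
small 0.027 fit [ 0.0119 -0.018 ] -3.14 0.734 post [-0.0027  0.0247] 0.0671 top z 0.0288
small 0.057 fit [0.0028 0.0568] -3.124 0.985 post [0.0022 0.0563] 0.0666 top z 0.0288
```

View pics/w6.png

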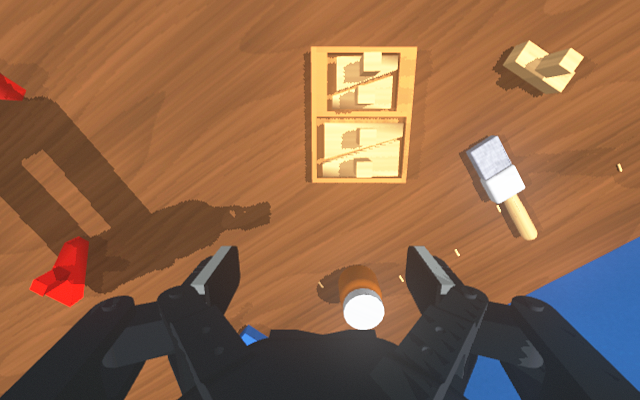

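The final view shows both pairs packed head to tail in the tray, at (363,80) and (360,150). The jar and brush haven't moved, and every post is within 4 mm of its place.

```bash
python3 -c "
from bench import order; print(order.close_job())"
```

```text
the job is handed in; nothing more can be done
None
```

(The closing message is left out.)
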